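# Test the creasing machine's emergency stop and make the machine ready again

### The arm

A 6-joint arm with a two-finger parallel gripper is mounted at the origin on a cart in front of the work surface, level with it; the furniture and walls round the work are solid. World frame = base frame: x ahead of the robot, y to its left, z up, the work surface at z = 0. Lengths are in mm, angles in rad, forces in N, time in s.
With the tool pointing down it reaches from about 350 to 975 mm from the base axis. Payload 4.9 kg.
Tool frame: the origin (TCP) lies midway between the tips of the shut fingers; the grasp point (between the pads) lies 19 mm behind it (bot.grip_point_offset is the distance from the TCP to the grasp point, in mm); y points along the fingers, z is the direction in which the jaws open and shut, and the axes are right-handed (so a half turn about y gives the same grasp; the last joint's range is limited). The gripper opens to 85 mm and grips with 20 to 120 N. Pads are 22 mm wide; open, the fingers measure 114 mm over their backs; the gripper's body (76 mm by 85 mm) begins 54 mm behind the grasp point. The pads swing forward as they close: fully open they stand 13 mm farther back than shut.
Start: joints at [1.082, 0.053, 1.613, -0, 1.476, -0.119], TCP at [225.882, 582.734, 231.304] pointing down, gripper open.
Joint ranges: [-3.01, 3.01], [-1.01, 2.22], [0.06, 2.58], [-1.02, 4.17], [0.09, 2.62], [-3.14, 3.14]. Speed limits (rad/s): [2.57, 2.57, 3.14, 3.14, 3.14, 3.14].

### API

Orientations are given as a rotation vector (axis times angle).
In Python, from plant import bot gives the robot as it stands.
- The arm moves only by the tool jog_arm, never from a script. Its argument "rows" is a list of rows, each a list of 6 numbers: the shift along the tool's x, y, z in cm, then the turn, a rotation vector about the tool's x, y, z in degrees. In form: [[dx, dy, dz, rx, ry, rz], ...]. A call has exactly 8 rows; each row is the pose to reach, as a shift and turn from the pose commanded when the call began, along the tool's axes at that moment; what a row does not reach only later rows make up. A row lasts 1/12 s, in which the tool goes at most 41.7 mm and 7.16 degrees, less where a joint would pass 70% of its speed; a pose out of reach is approached as far as the arm can. A call with a gripper value outside its range is refused whole. "grip" is the finger opening in cm, from 0 to 8.54, set as the call begins (left out, the last holds). The fingers move at their own pace and stop on an object; the grip force is fixed at half the most. Time passes only in rows, so rows that repeat a pose let the fingers close, or fill a call up. It gives the time, the measured TCP pose, the force and the opening at its end, in the units of the state.
- bot.read_state(): the state, without advancing time (a new reading comes with each control period).
- bot.camera(name): name is "side" or "top"; returns the picture (384x512x3 uint8, red, green, blue); there is no depth.
- bot.camera_info(name): a dict with "fx", "fy", "cx", "cy" (pixels), "k1" (the pictures are not rectified: a ray, as slopes to the right and down, at radius r is drawn at 1 + k1 r^2 times it, then the intrinsics apply), "world_to_cam" (4x4, takes a point from world to camera coordinates). Camera axes: x right, y down, z forward; pixel columns grow to the right and rows downward; lengths in mm; the calibration is good to about 2 mm. A picture is of the moment at which its call begins. camera_info takes no time and is no camera call.
- bot.close_job(): hands the job in, once; it reports no verdict.
Trained networks look in the newest picture that a camera, given by its name, has taken for a name from the list of things; names that differ only in an ending like _2 or _b are one class to them, and where a whole thing is asked for, a point or a joint stands for the part that bears it (a point fixed in the world has none). Each returns a list of dicts, best first, with "confidence" (0 to 1); they miss things now and then, are a little off and sometimes report something else, mostly with a low value. They report only what shows in the picture. A call takes as long as a camera call.
- bot.find_in(camera, thing): "xyz" ([x, y, z] in mm, in world coordinates, good to about 4 mm: the middle of the surface that is visible of it).
- bot.outline_of(camera, thing): "mask" (384x512 bool, what is visible of it).
- bot.pinpoint(camera, thing): "xyz" ([x, y, z] in mm, in world coordinates, good to about 4 mm: a listed point, or the origin of a listed thing).
The state is a dict: "clock": time; "qpos": joint angles; "joint_vel": joint speeds; "joint_efforts": joint torques, N m; "position": TCP position; "orientation": TCP orientation; "wrist_force": force on the tool from outside, world axes, zero at the start; "wrist_torque": the same for the moment, N m; "gripper_width": finger opening in mm.
Only numpy, scipy, OpenCV 4.12 (cv2) and the standard library are available. Lean on these libraries where they do the work, as an engineer would, in place of code of your own. Each camera call takes 0.05 s, during which the arm holds its last target.

### The job

Check the creasing machine's emergency stop: push the red mushroom button on the yellow box all the way in until it stays down by itself, then turn it clockwise by pushing on the side of its raised bar until it springs back out, and let it turn back. Then press the green button on the grey box fully in and let it come up. Use only the closed or outer fingertips, never pinching the red bar between the fingers, and leave the loose things on the table where they are.

Things in the scene. Friction and masses are not known exactly. Their poses are not given: they have to be found in the camera images.
- stop_axis (a point): centre of the top face of the yellow stop box (100x100 mm body, 104 mm foot, top 60 mm above the table, fixed to the table), on the vertical axis of the red button. The point does not move during the job. A yellow shroud ring round the button, 84 mm outer and 74 mm inner diameter, stands 21 mm above this face
- bar_mid (a point): centre of the top of the raised bar on the red mushroom head, on the turning axis: the spot to press. Moves and turns with the head; 105 mm above the table when out. The head is a 67 mm disc, its flat top 20 mm below this point; the bar on it is 63 mm long, 12 mm thick, 20 mm high, with a round hub of 21 mm in its middle. x: along the bar to its first wing; y: across the bar; z: up
- wing1_tip (a point): top of the outer end of the bar's first wing, 31.5 mm from the turning axis; axes as at bar_mid. The second wing is its mirror image across the hub. To turn the head clockwise seen from above, push the first wing towards -y on its +y flank, or the second wing towards +y on its -y flank
- stop_push (a joint): how far the red head is pushed in, m: 0 out, about 0.0077 latched in, 0.0105 at its stop. The spring pushes back with about 1.5 N at first; 5 N carries it past the catch and 6 N to its stop; it must go at least 0.009 in to catch surely. Once caught it stays in, 7 to 8 mm lower, until it is turned
- stop_twist (a joint): how far the red head is turned clockwise seen from above, rad: 0 at rest, stop at 0.95. A light spring turns it back (about 2 N at a wing 25 mm from the axis). While latched, a turn of about 0.45 to 0.6 frees the catch and the head springs out
- wing1_push: half of the grip bar's first wing, 24 mm long, 6 mm thick and 20 mm high, from 7.5 to 31.5 mm from the turning axis; its outer upright flank is the one to push (+y flank). Its origin lies on the turning axis at the underside of the yellow box, not at the wing
- wing1_back: half of the grip bar's first wing, 24 mm long, 6 mm thick and 20 mm high, from 7.5 to 31.5 mm from the turning axis; its outer upright flank is the one to leave alone (-y flank). Its origin lies on the turning axis at the underside of the yellow box, not at the wing
- wing2_push: half of the grip bar's second wing, 24 mm long, 6 mm thick and 20 mm high, from 7.5 to 31.5 mm from the turning axis; its outer upright flank is the one to push (-y flank). Its origin lies on the turning axis at the underside of the yellow box, not at the wing
- wing2_back: half of the grip bar's second wing, 24 mm long, 6 mm thick and 20 mm high, from 7.5 to 31.5 mm from the turning axis; its outer upright flank is the one to leave alone (+y flank). Its origin lies on the turning axis at the underside of the yellow box, not at the wing
- reset_button_top (a point): centre of the top of the green push button, 32 mm across, 68 mm above the table when up. It stands in a black collar 48 mm across, whose top is 6 mm below the green top, on a fixed grey box 80x80 mm (84 mm foot), 50 mm high
- reset_button (a joint): how far the green button is pressed, m: 0 up, 0.006 fully down (about 5 N); it springs back
- spool: spool of pale linen thread standing upright, 34 mm across, 46 mm high; loose, leave it alone. Origin at the centre of its underside
- wax: yellow block of beeswax, 56x38x20 mm; loose, leave it alone. Origin at the centre of its underside
- tape: roll of paper tape lying flat, 90 mm across, 19 mm high; loose, leave it alone. Origin at the centre of its underside
- clip: black binder clip standing with its wire arms up, 42x40x51 mm; loose, leave it alone. Origin at the centre of its underside
- loupe: black stand magnifier, 41 mm across, 38 mm high; loose, leave it alone. Origin at the centre of its underside

How it is judged (in metres and radians):
On the way, in this order (a step that is already met when the one before it is completed fails the run):
1. the red button is in as far as its catch (value of joint stop_push above 0.0068 m), for 0.3 s.
2. the red button is turned clockwise while it is in (value of joint stop_twist above 0.35 rad and value of joint stop_push above 0.005 m).
3. the red button has sprung out (value of joint stop_push below 0.0015 m), for 0.1 s.
4. the green button is pressed in (value of joint reset_button above 0.0045 m), for 0.05 s.
At the end, for the whole second after the job is handed in: The red button is out (within 1.5 mm) and turned back (within 0.15 rad), the green button is up (within 1.5 mm), and every loose thing is within 20 mm of where it started (value of joint each of stop_push, reset_button below 0.0015 m and value of joint stop_twist below 0.15 rad and distance of each of spool, wax, tape, clip, loupe from where it was at the start of the episode below 0.02 m); the robot touches nothing.
It fails at once if the bar is pinched: the fingers press on both sides of one wing while it is turned more than 0.12 rad ((contact force between the fingers and wing1_push above 0.8 N and contact force between the fingers and wing1_back above 0.8 N and value of joint stop_twist above 0.12 rad) or (contact force between the fingers and wing2_push above 0.8 N and contact force between the fingers and wing2_back above 0.8 N and value of joint stop_twist above 0.12 rad)).
It fails at once if the green button is pressed while the red one is in (value of joint each of reset_button, stop_push above 0.003 m).
It fails at once if a loose thing is lifted or shifted by more than 20 mm (distance of any of spool, wax, tape, clip, loupe from where it was at the start of the episode above 0.02 m).
It also fails if it takes over 51 s, if anything falls off the work surface, if the arm or the gripper's body presses on something with over 40 N, if the wrist force passes 120 N, or if a joint passes its speed limit or range.

## Working session

There is one attempt and no reset: what is moved stays moved. The work goes in short steps, Python scripts to look and compute and a tool call to move; the robot and the scene stay as the last step left them, time stands still between calls to the robot, and variables do not carry over. Pictures are saved under pics/ and viewed, and the job is handed in when it is done.

Besides the shell and the picture viewer there is one more tool, called by a JSON object that holds its "method" and its "body". jog_arm: Moves the arm, as the interface text tells. Its arguments: {"type":"object","properties":{"rows":{"type":"array"},"grip":{"type":"number"}},"required":["rows"]}

```bash
mkdir -p pics; ls
cat > h.py <<'E'
import numpy as np,cv2
from plant import bot
from scipy.spatial.transform import Rotation as R
def save(c,n):
    im=bot.camera(c); cv2.imwrite('pics/'+n,cv2.cvtColor(im,cv2.COLOR_RGB2BGR)); return im
def pix(c,p):
    i=bot.camera_info(c);q=np.array(i['world_to_cam'])@np.r_[p,1];x,y=q[0]/q[2],q[1]/q[2];s=1+i['k1']*(x*x+y*y)
    return np.array([i['fx']*x*s+i['cx'],i['fy']*y*s+i['cy']])
def ray(c,u,v,z):
    i=bot.camera_info(c);xd=(u-i['cx'])/i['fx'];yd=(v-i['cy'])/i['fy'];x,y=xd,yd
    for _ in range(30):
        s=1+i['k1']*(x*x+y*y);x,y=xd/s,yd/s
    T=np.linalg.inv(np.array(i['world_to_cam']));d=T[:3,:3]@[x,y,1];o=T[:3,3]
    return o+d*(z-o[2])/d[2]
E
python3 - <<'E'
from h import *
save('top','t0.png');save('side','s0.png')
for c in('top','side'):
    for t in('stop_axis','bar_mid','wing1_tip','reset_button_top','spool','wax','tape','clip','loupe'):
        for r in bot.pinpoint(c,t)[:2]: print(c,t,np.round(r['xyz'],1),round(r['confidence'],2))
s=bot.read_state();print(s);print(R.from_rotvec(s['orientation']).as_matrix().round(3))
E
```

```text
pics
top stop_axis [ 478.9 -131.4   58.9] 0.77
top bar_mid [ 478.2 -134.2  106.5] 0.8
top bar_mid [ 4.566e+02 -3.672e+02  4.000e-01] 0.69
top wing1_tip [ 512.  -145.7  102.1] 0.63
top reset_button_top [554.  176.5  74.8] 0.53
top spool [ 5.887e+02 -1.530e+01 -5.000e-01] 0.58
top wax [418.7  17.5   3.8] 0.53
top tape [7.382e+02 2.485e+02 7.000e-01] 0.81
top tape [ 691.2 -327.1    2.7] 0.26
top clip [ 4.549e+02 -3.679e+02  3.000e-01] 0.66
top loupe [ 693.  -329.1    1.5] 0.71
side stop_axis [ 484.3 -131.9   61.1] 0.89
side bar_mid [ 485.5 -136.2  105.1] 0.59
side bar_mid [ 515.3 -145.7  103.9] 0.19
side wing1_tip [ 514.9 -145.4  104.5] 0.73
side wing1_tip [411.9  16.3   3.2] 0.18
side reset_button_top [ 485.4 -137.4  105.2] 0.63
side reset_button_top [555.4 177.6  76.6] 0.49
side spool [588.9 -20.4   1.3] 0.69
side wax [415.6  18.9   1.9] 0.76
side tape [ 7.380e+02  2.483e+02 -4.000e-01] 0.59
side clip [ 454.1 -369.7   -2.6] 0.47
side loupe [ 688.3 -330.5   -1.5] 0.78
{'clock': 1.0, 'qpos': array([ 1.08202318e+00,  5.26741878e-02,  1.61288424e+00,  1.24742559e-05,
        1.47597809e+00, -1.18962381e-01]), 'joint_vel': array([-0.00023679,  0.00011818,  0.00019736,  0.00035542, -0.00152161,
       -0.0005011 ]), 'joint_efforts': array([-1.08703216e-04, -3.93693566e+01, -3.70469177e+01, -2.74891936e-04,
        7.46231781e-04,  7.07441828e-06]), 'position': array([225.87127501, 582.75249999, 231.32901662]), 'orientation': array([-1.55119477,  0.29014394, -0.29015174]), 'wrist_force': array([-0.90891972,  0.9498513 ,  0.47987915]), 'wrist_torque': array([ 0.02363544, -0.02415441, -0.04734352]), 'gripper_width': 85.21001482522372}
[[ 0.932  0.     0.361]
 [-0.361  0.     0.932]
 [-0.    -1.     0.   ]]
```

View pictures.

Run:
```python
import cv2
for n in 'ts':
    im=cv2.imread(f'pics/{n}0.png'); cv2.imwrite(f'pics/{n}0b.png',cv2.resize(im,(784,588)))
from h import *
u=pix('top',[481,-134,105]);print(u,pix('side',[481,-134,105]),pix('top',[554,177,68]))
im=cv2.imread('pics/t0.png');x,y=u.astype(int);cv2.imwrite('pics/t0c.png',cv2.resize(im[y-40:y+40,x-40:x+40],(600,600),interpolation=cv2.INTER_CUBIC))
```

```text
[282.07697685 229.85177722] [244.73458207 215.5752573 ] [172.78248729 202.70924239]
```

View pics/t0b.png

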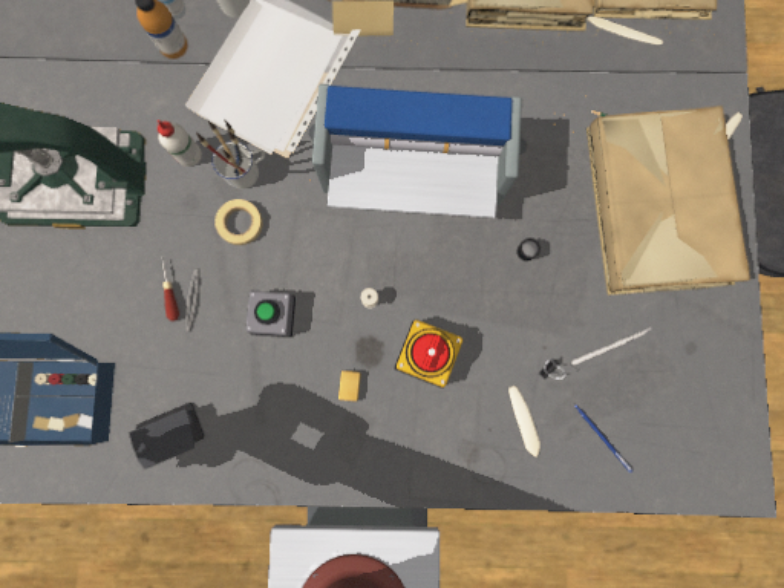

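View pics/s0b.png

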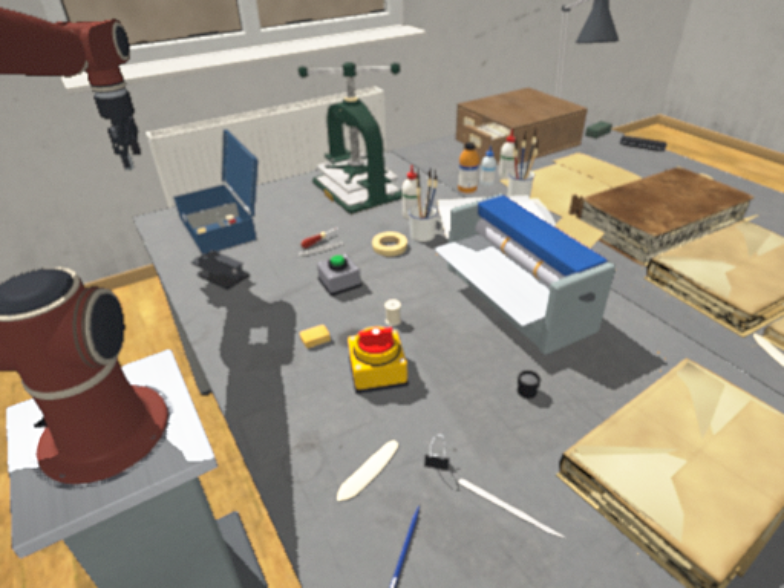

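View pics/t0c.png

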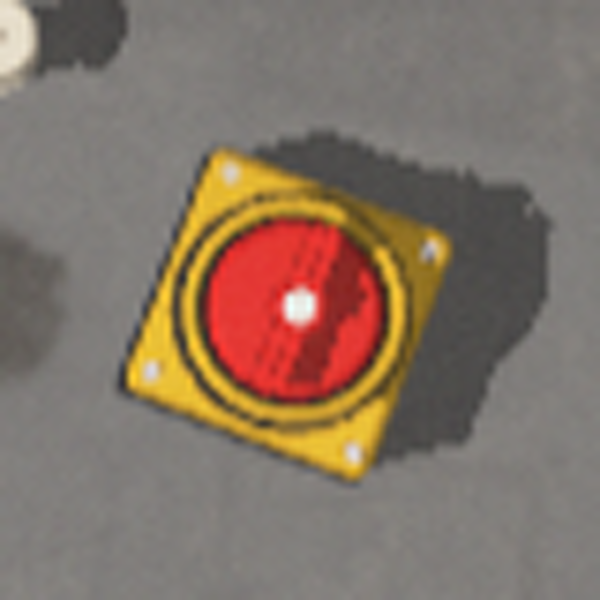

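Run:
```python
from h import *
f=lambda p:(p[0]/7.5+242-.43,p[1]/7.5+189-.43)
print('dot',ray('top',*f((300,306)),105), 'side dot',ray('side',376/1.531-.2,331/1.531-.2,105))
c=[ray('top',*f(p),60) for p in((218,150),(450,240),(362,482),(125,385))]
print('corners',np.round(c,1),np.mean(c,0),[np.linalg.norm(c[i]-c[i-1]).round(1) for i in range(4)])
e=c[1]-c[2];e2=c[0]-c[3];print(np.degrees(np.arctan2(e[1],e[0])),np.degrees(np.arctan2(e2[1],e2[0])))
b=ray('top',*f((325,225)),105)-ray('top',*f((280,385)),105);print('bar',np.degrees(np.arctan2(b[1],b[0])))
# ring centre z=81, outer edge
print('green',ray('top',266/1.531-.2,312/1.531-.2,68),ray('side',338/1.531-.2,262/1.531-.2,68))
im=cv2.cvtColor(cv2.imread('pics/t0.png'),cv2.COLOR_BGR2HSV)
m=cv2.inRange(im,(45,120,60),(80,255,255));n,l,s,ce=cv2.connectedComponentsWithStats(m)
for i in range(1,n):
    if s[i,4]>50: print('g top',s[i],ray('top',*ce[i],68))
im=cv2.cvtColor(cv2.imread('pics/s0.png'),cv2.COLOR_BGR2HSV)
m=cv2.inRange(im,(45,150,90),(75,255,255));n,l,s,ce=cv2.connectedComponentsWithStats(m)
for i in range(1,n):
    if s[i,4]>30: print('g side',s[i],ray('side',*ce[i],66))
s=bot.read_state();M=R.from_rotvec(s['orientation']).as_matrix()
print((M.T@(np.array([481.5,-134,150])-s['position'])/10).round(2))
```

```text
dot [ 482.28920836 -132.59679498  105.        ] side dot [ 481.65869026 -136.59897692  105.        ]
corners [[ 543.3 -103.7   60. ]
 [ 510.5 -193.1   60. ]
 [ 418.2 -160.    60. ]
 [ 452.9  -69.6   60. ]] [ 481.25086202 -131.59817482   60.        ] [np.float64(96.7), np.float64(95.2), np.float64(98.0), np.float64(96.8)]
-19.73810516364675 -20.687426056097973
bar -15.172284151279676
green [551.51273208 174.71273876  68.        ] [548.56023272 160.9383897   68.        ]
g top [168 198  11  11 100] [553.32526843 176.03349871  68.        ]
g side [216 167   9   6  42] [551.6531842  172.24801498  66.        ]
[ 49.74   8.13 -57.59]
```

{"method": "jog_arm", "body": {"rows": [[2.2,0,-2.6,0,0,0],[4.5,0,-5.2,0,0,0],[6.7,0,-7.8,0,0,0],[9,0,-10.4,0,0,0],[11.2,0,-13,0,0,0],[13.5,0,-15.6,0,0,0],[15.7,0,-18.2,0,0,0],[18,0,-20.8,0,0,0]], "grip": 0}}

```text
clock: 1.67
position: [318.7, 322.3, 231.5]
orientation: [-1.551, 0.289, -0.29]
wrist_force: [0.9, 0.8, -0.3]
gripper_width: -0.2
```

{"method": "jog_arm", "body": {"rows": [[2.2,0,-2.6,0,0,0],[4.5,0,-5.2,0,0,0],[6.7,0,-7.8,0,0,0],[9,0,-10.4,0,0,0],[11.2,0,-13,0,0,0],[13.5,0,-15.6,0,0,0],[15.7,0,-18.2,0,0,0],[18,0,-20.8,0,0,0]]}}

```text
clock: 2.33
position: [411.4, 63.1, 231.7]
orientation: [-1.551, 0.289, -0.291]
wrist_force: [0.3, 0.5, -0.0]
gripper_width: 0.2
```

```bash
cat > go.py <<'E'
import sys
from h import *
s=bot.read_state();M=R.from_rotvec(s['orientation']).as_matrix()
print(s['clock'],s['position'].round(1),s['wrist_force'].round(2),s['gripper_width'],'yaw x',np.degrees(np.arctan2(M[1,0],M[0,0])).round(2),'tilt',M[:,1].round(3))
if len(sys.argv)>3: print('shift cm',(M.T@(np.array([float(a) for a in sys.argv[1:4]])-s['position'])/10).round(2))
E
python3 go.py 481.7 -133.6 125
```

```text
2.3333 [411.4  63.1 231.7] [ 0.26  0.52 -0.01] 0.17929123348094714 yaw x -21.19 tilt [ 0.001  0.    -1.   ]
shift cm [ 13.65  10.67 -15.81]
```

{"method": "jog_arm", "body": {"rows": [[2.3,1.2,-2.6,0,0,0],[4.6,2.4,-5.3,0,0,0],[6.8,3.6,-7.9,0,0,0],[9.1,4.8,-10.5,0,0,0],[11.4,6,-13.2,0,0,0],[13.65,7.2,-15.8,0,0,0],[13.65,9,-15.8,0,0,0],[13.65,10.6,-15.8,0,0,0]]}}

```text
clock: 3.0
position: [481.8, -134.0, 124.8]
orientation: [-1.551, 0.292, -0.293]
wrist_force: [0.0, 0.3, -0.9]
gripper_width: 0.5
```

```bash
python3 go.py 481.7 -133.6 105
python3 - <<'E'
from h import *
im=save('top','t1.png');u=pix('top',[481,-134,105]).astype(int);a=im[u[1]-40:u[1]+40,u[0]-40:u[0]+40]
im=save('side','s1.png');u=pix('side',[481,-134,105]).astype(int);b=im[u[1]-40:u[1]+40,u[0]-40:u[0]+40]
cv2.imwrite('pics/c1.png',cv2.cvtColor(cv2.resize(np.hstack([a,b]),(800,400),interpolation=cv2.INTER_CUBIC),cv2.COLOR_RGB2BGR))
E
```

```text
3.0 [ 481.8 -134.   124.8] [ 0.02  0.32 -0.9 ] 0.5250925542424829 yaw x -21.37 tilt [ 0. -0. -1.]
shift cm [-0.03  1.98  0.03]
```

View pics/c1.png

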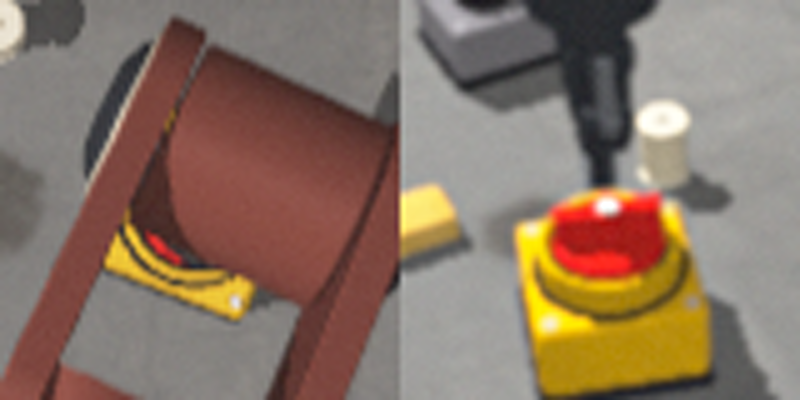

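{"method": "jog_arm", "body": {"rows": [[0,0.8,0,0,0,0],[0,1.4,0,0,0,0],[0,1.8,0,0,0,0],[0,2.0,0,0,0,0],[0,2.2,0,0,0,0],[0,2.4,0,0,0,0],[0,2.6,0,0,0,0],[0,2.6,0,0,0,0]]}}

```text
clock: 3.77
position: [482.2, -132.0, 101.3]
orientation: [-1.552, 0.289, -0.291]
wrist_force: [-2.5, 1.7, 6.0]
gripper_width: 0.2
```

```bash
python3 go.py
```

```text
3.7667 [ 482.2 -132.   101.3] [-2.48  1.69  6.  ] 0.2170338375441333 yaw x -21.17 tilt [ 0.002 -0.001 -1.   ]
```

{"method": "jog_arm", "body": {"rows": [[0,0.1,0,0,0,0],[0,0.2,0,0,0,0],[0,0.3,0,0,0,0],[0,0.4,0,0,0,0],[0,0.5,0,0,0,0],[0,0.5,0,0,0,0],[0,0.5,0,0,0,0],[0,0.5,0,0,0,0]]}}

```text
clock: 4.43
position: [482.1, -132.1, 94.9]
orientation: [-1.551, 0.289, -0.292]
wrist_force: [0.8, 0.4, 5.2]
gripper_width: 0.2
```

```bash
python3 go.py
```

```text
4.4333 [ 482.1 -132.1   94.9] [0.83 0.35 5.22] 0.2344291697655517 yaw x -21.19 tilt [ 0.002 -0.    -1.   ]
```

{"method": "jog_arm", "body": {"rows": [[0,0.1,0,0,0,0],[0,0.2,0,0,0,0],[0,0.2,0,0,0,0],[0,0.2,0,0,0,0],[0,0.2,0,0,0,0],[0,0.2,0,0,0,0],[0,0.2,0,0,0,0],[0,0.2,0,0,0,0]]}}

```text
clock: 5.1
position: [482.5, -132.2, 94.4]
orientation: [-1.551, 0.288, -0.292]
wrist_force: [-1.8, 2.5, 12.4]
gripper_width: 0.1
```

```bash
python3 go.py
```

```text
5.1 [ 482.5 -132.2   94.4] [-1.77  2.48 12.44] 0.053098928402357276 yaw x -21.19 tilt [ 0.002 -0.001 -1.   ]
```

{"method": "jog_arm", "body": {"rows": [[0,-0.6,0,0,0,0],[0,-1.2,0,0,0,0],[0,-1.9,0,0,0,0],[0,-2,0,0,0,0],[0.8,-2,1,0,0,0],[1.6,-2,2,0,0,0],[2.4,-2,2.8,0,0,0],[2.4,-2,2.8,0,0,0]]}}

```text
clock: 5.77
position: [515.6, -113.4, 112.0]
orientation: [-1.551, 0.289, -0.289]
wrist_force: [-0.2, -0.7, 0.0]
gripper_width: -0.0
```

```bash
cat > look.py <<'E'
import sys
from h import *
im=save('top','t%s.png'%sys.argv[1]);u=pix('top',[481,-134,105]).astype(int);a=im[u[1]-40:u[1]+40,u[0]-40:u[0]+40]
im=save('side','s%s.png'%sys.argv[1]);u=pix('side',[481,-134,105]).astype(int);b=im[u[1]-40:u[1]+40,u[0]-40:u[0]+40]
cv2.imwrite('pics/c%s.png'%sys.argv[1],cv2.cvtColor(cv2.resize(np.hstack([a,b]),(800,400),interpolation=cv2.INTER_CUBIC),cv2.COLOR_RGB2BGR))
for t in('bar_mid','wing1_tip'):print(t,[(r['xyz'].round(1) if hasattr(r['xyz'],'round') else r['xyz'],round(r['confidence'],2)) for r in bot.pinpoint('side',t)[:2]])
E
python3 go.py;python3 look.py 2
```

```text
5.7667 [ 515.6 -113.4  112. ] [-0.16 -0.71  0.01] -0.017325257486681497 yaw x -21.08 tilt [ 0.  0. -1.]
bar_mid [([483.2, -133.7, 98.5], 0.86)]
wing1_tip [([514.3, -145.0, 99.7], 0.66)]
```

View pics/c2.png

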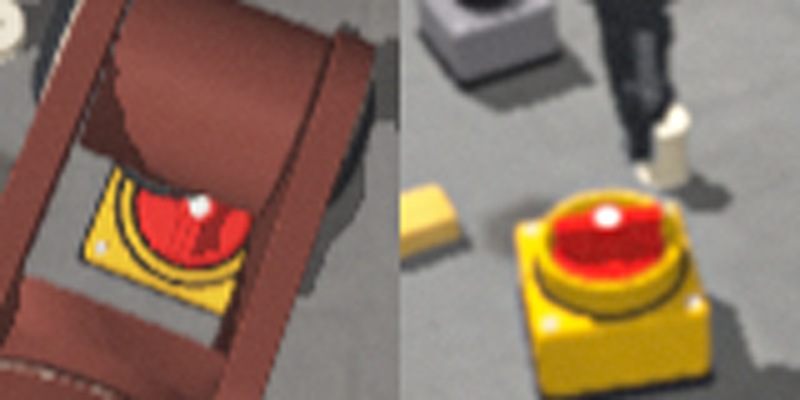

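{"method": "jog_arm", "body": {"rows": [[0,0.9,0,0,0,0],[0,1.8,0,0,0,0],[0,2.5,0,0,0,0],[0,2.6,0,0,0,0],[0,2.6,-0.3,0,0,0],[0,2.6,-0.6,0,0,0],[0,2.6,-0.8,0,0,0],[0,2.6,-0.8,0,0,0]]}}

```text
clock: 6.63
position: [511.2, -122.6, 86.8]
orientation: [-1.552, 0.29, -0.291]
wrist_force: [0.8, -0.8, 0.8]
gripper_width: -0.1
```

```bash
python3 go.py;python3 look.py 3
```

```text
6.6333 [ 511.2 -122.6   86.8] [ 0.76 -0.84  0.84] -0.1437648411883812 yaw x -21.23 tilt [ 0.001 -0.001 -1.   ]
bar_mid [([486.6, -132.8, 95.9], 0.61)]
wing1_tip [([516.1, -143.8, 101.1], 0.88), ([586.9, -17.4, 1.4], 0.68)]
```

View pics/c3.png

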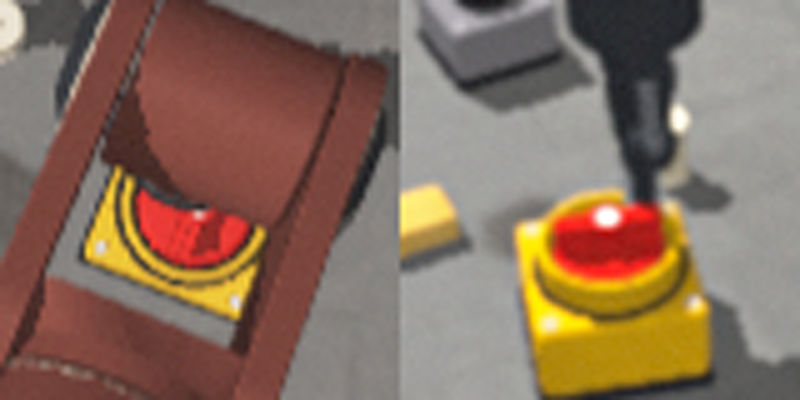

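{"method": "jog_arm", "body": {"rows": [[0.1,0,-0.13,0,3,0],[0.2,0,-0.26,0,6,0],[0.28,0,-0.4,0,9,0],[0.36,0,-0.54,0,12,0],[0.43,0,-0.68,0,15,0],[0.5,0,-0.83,0,18,0],[0.61,0,-1.14,0,24,0],[0.61,0,-1.14,0,24,0]]}}

```text
clock: 7.5
position: [513.0, -134.8, 86.7]
orientation: [-1.481, 0.617, -0.619]
wrist_force: [0.7, 1.1, 0.5]
gripper_width: -0.1
```

```bash
python3 go.py;python3 look.py 4
```

```text
7.5 [ 513.  -134.8   86.7] [0.67 1.09 0.54] -0.11943470761096722 yaw x -45.29 tilt [ 0.001  0.    -1.   ]
bar_mid [([486.2, -135.9, 99.3], 0.53)]
wing1_tip [([507.8, -155.5, 97.7], 0.83)]
```

View pics/c4.png

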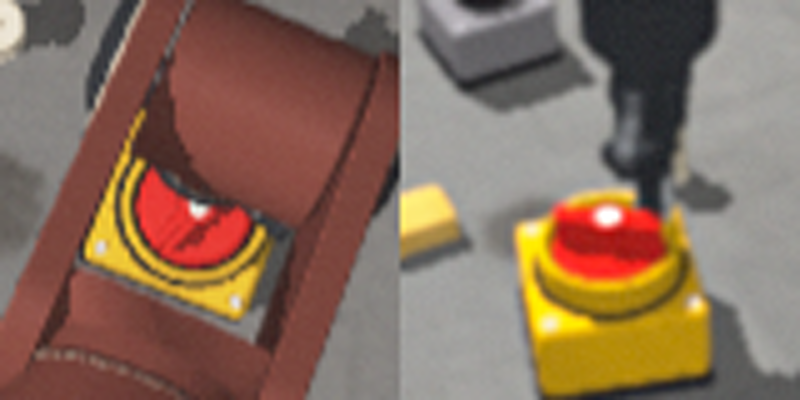

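{"method": "jog_arm", "body": {"rows": [[0.1,0,-0.13,0,3,0],[0.2,0,-0.26,0,6,0],[0.28,0,-0.4,0,9,0],[0.36,0,-0.54,0,12,0],[0.43,0,-0.68,0,15,0],[0.5,0,-0.83,0,18,0],[0.58,0,-1.04,0,22,0],[0.58,0,-1.04,0,22,0]]}}

```text
clock: 8.37
position: [509.7, -146.3, 86.7]
orientation: [-1.371, 0.91, -0.912]
wrist_force: [1.7, 0.5, 0.6]
gripper_width: 0.4
```

```bash
python3 go.py;python3 look.py 5
```

```text
8.3667 [ 509.7 -146.3   86.7] [1.71 0.52 0.64] 0.3926841301986293 yaw x -67.19 tilt [ 0.001 -0.    -1.   ]
bar_mid [([486.0, -136.0, 103.1], 0.89)]
wing1_tip [([494.6, -162.2, 106.4], 0.89)]
```

View pics/c5.png

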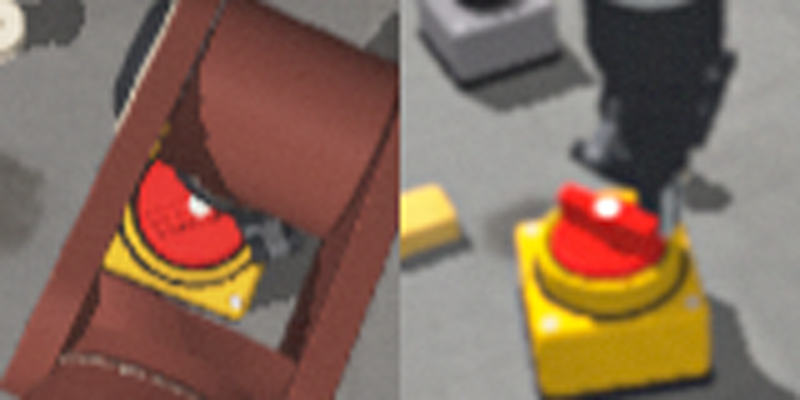

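{"method": "jog_arm", "body": {"rows": [[-0.22,0,0.24,0,-6,0],[-0.47,0,0.45,0,-12,0],[-0.73,0,0.64,0,-18,0],[-1.02,0,0.8,0,-24,0],[-1.32,0,0.92,0,-30,0],[-1.63,0,1.02,0,-36,0],[-1.95,0,1.08,0,-42,0],[-2.17,0,1.1,0,-46,0]]}}

```text
clock: 9.23
position: [510.1, -121.5, 85.8]
orientation: [-1.552, 0.287, -0.284]
wrist_force: [0.1, 0.4, -0.7]
gripper_width: 0.1
```

{"method": "jog_arm", "body": {"rows": [[0,0,0.5,0,0,0],[0,0,1,0,0,0],[0,-1,1,0,0,0],[0,-2.5,1,0,0,0],[0,-4,1,0,0,0],[0,-5,2,0,0,0],[0,-5,4,0,0,0],[0,-5,6,0,0,0]]}}

```text
clock: 9.9
position: [533.8, -65.5, 138.3]
orientation: [-1.551, 0.289, -0.294]
wrist_force: [-0.5, 0.4, -0.9]
gripper_width: -0.4
```

```bash
python3 go.py 553 175 120;python3 look.py 6
```

```text
9.9 [533.8 -65.5 138.3] [-0.51  0.44 -0.91] -0.44666049329646446 yaw x -21.3 tilt [ 0.003 -0.001 -1.   ]
shift cm [-6.96  1.82 23.11]
bar_mid [([485.7, -135.9, 102.5], 0.76)]
wing1_tip [([513.2, -147.6, 108.1], 0.92), ([484.7, -134.1, 105.3], 0.34)]
```

View pics/c6.png

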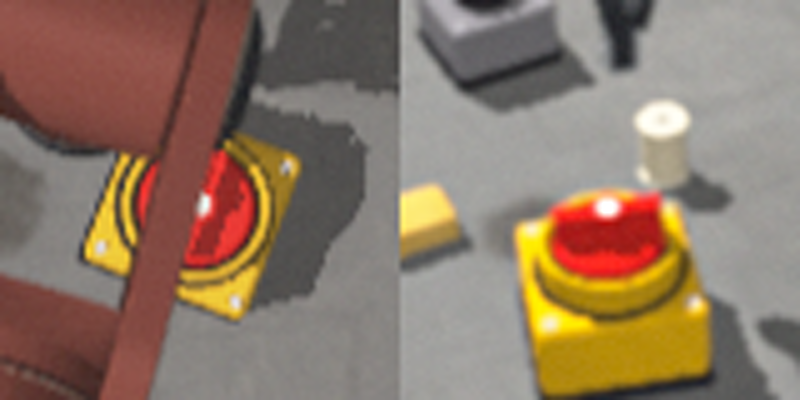

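{"method": "jog_arm", "body": {"rows": [[-1,0,3.3,0,0,0],[-2,0,6.6,0,0,0],[-3,0,9.9,0,0,0],[-4,0,13.2,0,0,0],[-5,0,16.5,0,0,0],[-6,0,19.8,0,0,0],[-6.95,0,23.1,0,0,0],[-6.95,1,23.1,0,0,0]]}}

```text
clock: 10.77
position: [552.9, 178.9, 128.7]
orientation: [-1.548, 0.284, -0.29]
wrist_force: [-0.5, -0.5, 1.4]
gripper_width: 0.1
```

```bash
python3 go.py 553 175.5 68
```

```text
10.7667 [552.9 178.9 128.7] [-0.46 -0.49  1.41] 0.14093361590049142 yaw x -20.96 tilt [ 0.005  0.003 -1.   ]
shift cm [ 0.11  6.07 -0.34]
```

{"method": "jog_arm", "body": {"rows": [[0,1.5,0,0,0,0],[0,3,0,0,0,0],[0,4.5,0,0,0,0],[0,5.3,0,0,0,0],[0,5.7,0,0,0,0],[0,5.9,0,0,0,0],[0,6.1,0,0,0,0],[0,6.1,0,0,0,0]]}}

```text
clock: 11.43
position: [551.9, 174.0, 66.3]
orientation: [-1.552, 0.29, -0.291]
wrist_force: [-2.2, -2.0, 5.3]
gripper_width: -0.3
```

```bash
python3 go.py 553 175.5 68
python3 - <<'E'
from h import *
im=save('side','s7.png');u=pix('side',[553,175,68]).astype(int);b=im[u[1]-40:u[1]+40,u[0]-40:u[0]+40]
cv2.imwrite('pics/c7.png',cv2.cvtColor(cv2.resize(b,(500,500),interpolation=cv2.INTER_CUBIC),cv2.COLOR_RGB2BGR))
E
```

```text
11.4333 [551.9 174.   66.3] [-2.24 -1.96  5.31] -0.28854284718250933 yaw x -21.21 tilt [ 0.001 -0.001 -1.   ]
shift cm [ 0.05 -0.17  0.18]
```

View pics/c7.png

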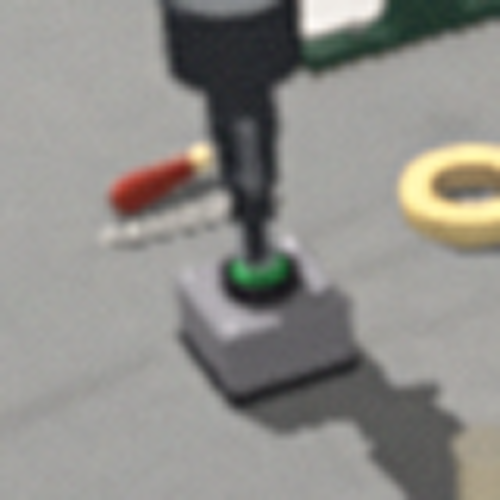

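Fingertip is on the green button (image ~258,265). Press further.

{"method": "jog_arm", "body": {"rows": [[0,0.2,0,0,0,0],[0,0.3,0,0,0,0],[0,0.4,0,0,0,0],[0,0.5,0,0,0,0],[0,0.6,0,0,0,0],[0,0.6,0,0,0,0],[0,0.6,0,0,0,0],[0,0.6,0,0,0,0]]}}

```text
clock: 12.15
position: [552.6, 174.4, 65.6]
orientation: [-1.552, 0.289, -0.291]
wrist_force: [-15.9, -5.1, 29.9]
gripper_width: 0.1
```

```bash
python3 go.py 553 175.5 61
```

```text
12.15 [552.6 174.4  65.6] [-15.87  -5.15  29.94] 0.1307828087445008 yaw x -21.16 tilt [ 0.001 -0.001 -1.   ]
shift cm [-0.    0.46  0.12]
```

```bash
python3 - <<'E'
from h import *
im=save('side','s8.png');u=pix('side',[553,175,68]).astype(int);b=im[u[1]-30:u[1]+30,u[0]-30:u[0]+30]
a=save('top','t8.png');u=pix('top',[553,175,68]).astype(int);a=a[u[1]-30:u[1]+30,u[0]-30:u[0]+30]
o=cv2.cvtColor(cv2.imread('pics/s0.png'),cv2.COLOR_BGR2RGB);u=pix('side',[553,175,68]).astype(int);o=o[u[1]-15:u[1]+15,u[0]-15:u[0]+15]
z=lambda q,n:cv2.resize(q,(n,n),interpolation=cv2.INTER_CUBIC)
cv2.imwrite('pics/c8.png',cv2.cvtColor(np.hstack([z(a,260),z(b,260),z(o,260)]),cv2.COLOR_RGB2BGR))
print([(r['xyz'],r['confidence']) for r in bot.pinpoint('side','reset_button_top')])
E
python3 go.py
```

```text
[]
12.3 [552.6 174.4  65.6] [-15.99  -4.45  29.46] 0.16196765094220958 yaw x -21.16 tilt [ 0.001 -0.001 -1.   ]
```

View pics/c8.png

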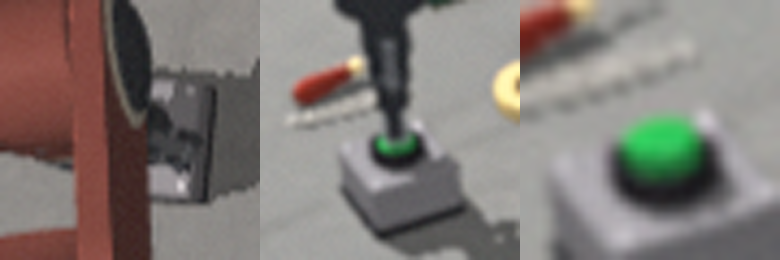

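Run:
```python
import cv2
im=cv2.imread('pics/s8.png');cv2.imwrite('pics/s8b.png',cv2.resize(im,(784,588)))
```

```text
(no output)
```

View pics/s8b.png

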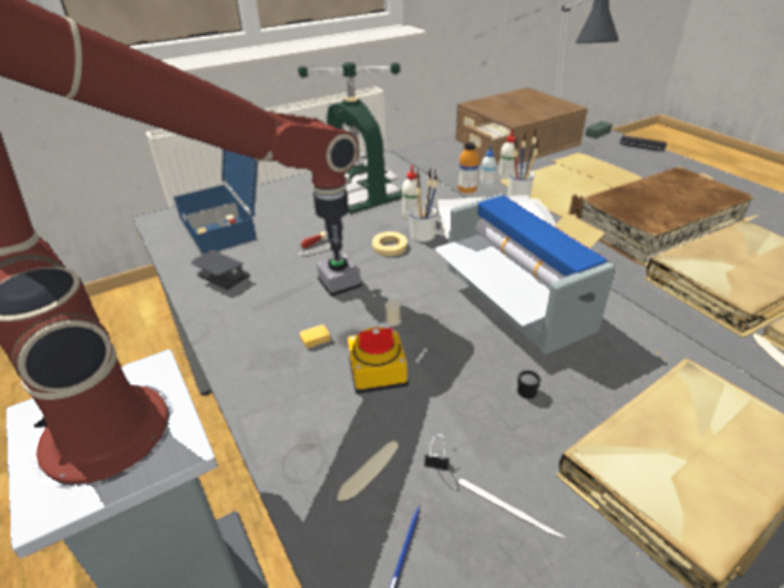

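Run:
```python
from h import *
x,y=[int(v) for v in pix('side',[553,175,68])];print(x,y)
for z in (50,62,68,72): print(z,pix('side',[553,175,z]).round(1))
o=[cv2.resize(cv2.imread(f'pics/s{k}.png')[y-12:y+16,x-14:x+14],(264,264),interpolation=cv2.INTER_NEAREST) for k in(0,7,8)]
cv2.imwrite('pics/c9.png',np.hstack(o))
```

```text
219 168
50 [220.4 172.9]
62 [220.1 170.1]
68 [219.9 168.7]
72 [219.8 167.8]
```

View pics/c9.png

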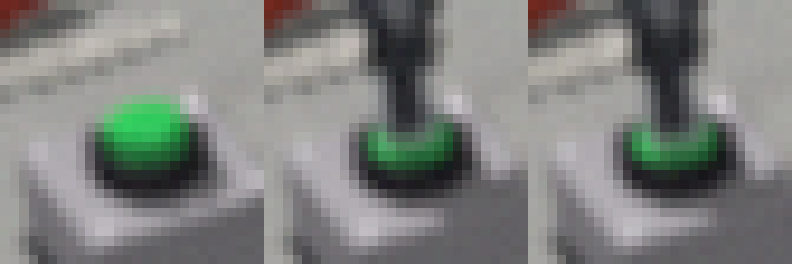

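{"method": "jog_arm", "body": {"rows": [[0,-0.3,0,0,0,0],[0,-0.5,0,0,0,0],[0,-0.5,0,0,0,0],[0,-0.5,0,0,0,0],[0,-0.5,0,0,0,0],[0,-0.5,0,0,0,0],[0,-0.5,0,0,0,0],[0,-0.5,0,0,0,0]]}}

```text
clock: 12.97
position: [553.0, 174.7, 66.0]
orientation: [-1.55, 0.287, -0.293]
wrist_force: [-0.9, -1.2, 7.7]
gripper_width: 0.2
```

{"method": "jog_arm", "body": {"rows": [[0,-0.1,0,0,0,0],[0,-0.1,0,0,0,0],[0,-0.1,0,0,0,0],[0,-0.1,0,0,0,0],[0,-0.1,0,0,0,0],[0,-0.1,0,0,0,0],[0,-0.1,0,0,0,0],[0,-0.1,0,0,0,0]]}}

```text
clock: 13.63
position: [552.6, 174.7, 66.1]
orientation: [-1.55, 0.288, -0.292]
wrist_force: [4.8, -0.0, 4.9]
gripper_width: -0.1
```

{"method": "jog_arm", "body": {"rows": [[0,-0.2,0,0,0,0],[0,-0.2,0,0,0,0],[0,-0.2,0,0,0,0],[0,-0.2,0,0,0,0],[0,-0.2,0,0,0,0],[0,-0.2,0,0,0,0],[0,-0.2,0,0,0,0],[0,-0.2,0,0,0,0]]}}

```text
clock: 14.3
position: [551.3, 174.6, 67.3]
orientation: [-1.551, 0.29, -0.29]
wrist_force: [2.8, 1.2, 3.8]
gripper_width: -0.1
```

{"method": "jog_arm", "body": {"rows": [[0,-0.2,0,0,0,0],[0,-0.2,0,0,0,0],[0,-0.2,0,0,0,0],[0,-0.2,0,0,0,0],[0,-0.2,0,0,0,0],[0,-0.2,0,0,0,0],[0,-0.2,0,0,0,0],[0,-0.2,0,0,0,0]]}}

```text
clock: 14.97
position: [550.8, 174.5, 68.9]
orientation: [-1.552, 0.291, -0.289]
wrist_force: [-0.7, 1.2, 3.7]
gripper_width: 0.0
```

{"method": "jog_arm", "body": {"rows": [[0,-0.2,0,0,0,0],[0,-0.2,0,0,0,0],[0,-0.2,0,0,0,0],[0,-0.2,0,0,0,0],[0,-0.2,0,0,0,0],[0,-0.2,0,0,0,0],[0,-0.2,0,0,0,0],[0,-0.2,0,0,0,0]]}}

```text
clock: 15.63
position: [551.1, 174.4, 71.1]
orientation: [-1.552, 0.291, -0.29]
wrist_force: [-1.6, -0.6, 2.4]
gripper_width: 0.3
```

{"method": "jog_arm", "body": {"rows": [[0,-0.2,0,0,0,0],[0,-0.2,0,0,0,0],[0,-0.2,0,0,0,0],[0,-0.2,0,0,0,0],[0,-0.2,0,0,0,0],[0,-0.2,0,0,0,0],[0,-0.2,0,0,0,0],[0,-0.2,0,0,0,0]]}}

```text
clock: 16.3
position: [551.3, 174.5, 73.2]
orientation: [-1.551, 0.29, -0.29]
wrist_force: [0.2, 0.3, 0.3]
gripper_width: 0.2
```

{"method": "jog_arm", "body": {"rows": [[0,-0.2,0,0,0,0],[0,-0.2,0,0,0,0],[0,-0.2,0,0,0,0],[0,-0.2,0,0,0,0],[0,-0.2,0,0,0,0],[0,-0.2,0,0,0,0],[0,-0.2,0,0,0,0],[0,-0.2,0,0,0,0]]}}

```text
clock: 16.97
position: [551.3, 174.5, 75.3]
orientation: [-1.551, 0.29, -0.29]
wrist_force: [0.6, 0.3, 0.1]
gripper_width: -0.1
```

{"method": "jog_arm", "body": {"rows": [[0,-1.5,0,0,0,0],[0,-4,0,0,0,0],[-0.5,-7,1,0,0,0],[-2,-9,4,0,0,0],[-3,-10,7,0,0,0],[-4,-10,10,0,0,0],[-5,-10,13,0,0,0],[-5,-10,13,0,0,0]]}}

```text
clock: 17.63
position: [551.4, 318.4, 175.9]
orientation: [-1.549, 0.286, -0.287]
wrist_force: [0.4, -0.6, 0.4]
gripper_width: -0.1
```

```bash
python3 go.py
python3 - <<'E'
from h import *
save('top','t10.png');save('side','s10.png')
for c in('top','side'):
    for t in('bar_mid','wing1_tip','reset_button_top','spool','wax','tape','clip','loupe'):
        for r in bot.pinpoint(c,t)[:1]: print(c,t,np.round(r['xyz'],1),round(r['confidence'],2))
x,y=[int(v) for v in pix('side',[553,175,68])]
o=[cv2.resize(cv2.imread(f'pics/s{k}.png')[y-12:y+16,x-14:x+14],(250,250),interpolation=cv2.INTER_NEAREST) for k in(0,10)]
x,y=[int(v) for v in pix('side',[482,-134,105])]
o+=[cv2.resize(cv2.imread(f'pics/s10.png')[y-25:y+25,x-25:x+25],(250,250),interpolation=cv2.INTER_NEAREST)]
cv2.imwrite('pics/c10.png',np.hstack(o))
d=cv2.absdiff(cv2.imread('pics/s0.png'),cv2.imread('pics/s10.png')).max(2);cv2.imwrite('pics/d10.png',d)
E
```

```text
17.6333 [551.4 318.4 175.9] [ 0.4  -0.57  0.43] -0.08647434171360152 yaw x -20.94 tilt [ 0.001  0.003 -1.   ]
top bar_mid [ 480.9 -136.5  107. ] 0.86
top wing1_tip [ 510.4 -142.6  103.9] 0.61
top reset_button_top [554.8 178.3  73.7] 0.5
top spool [586.3 -14.2  -4.4] 0.48
top wax [415.9  18.5   3.2] 0.48
top tape [737.9 249.7   4.6] 0.95
top clip [416.9  20.1   2.3] 0.65
top loupe [ 691.  -329.7    4.5] 0.75
side bar_mid [ 482.1 -134.9  105.1] 0.71
side wing1_tip [ 512.1 -147.9  103.9] 0.76
side reset_button_top [554.5 178.5  76.7] 0.55
side spool [416.8  16.    1.5] 0.67
side wax [414.6  18.9   2.6] 0.78
side tape [ 7.379e+02  2.543e+02 -7.000e-01] 0.61
side clip [ 457.6 -368.4    1.5] 0.62
side loupe [ 689.1 -329.1   -3.7] 0.6
```

View pics/c10.png

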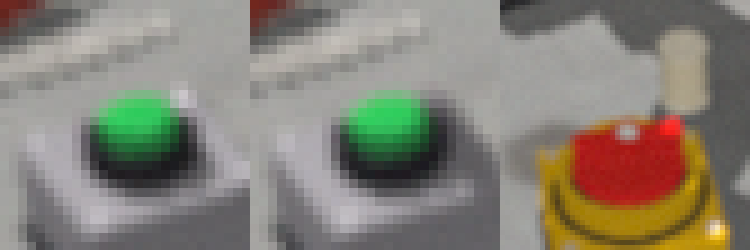

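```bash
python3 -c "
from plant import bot
print(bot.close_job())"
```

```text
the job is handed in; nothing more can be done
None
```

The job is handed in at about 17.6 s of the 51 s allowed. All three actions were done with closed fingers, and the bar was never gripped. No verdict was reported.

- **Red button, pressing:** I pressed it to its hard stop, with the fingertip at z 94.4 mm and 12 N. After I lifted off it stayed latched, with the bar top seen at about 98.5 mm.
- **Red button, turning:** I pushed the first wing clockwise about 0.8 rad. The head sprang out, and I followed it back with the finger. The last pictures show it out at about 105 mm. The wing direction is back to within about 0.1 rad by the detector, which is good to about 4 mm per point.
- **Green button:** I pressed it to a hard stop and released it. It looks up again in the side picture.
- **Loose things:** all five show within about 6 mm of where they started. For the spool and the clip, one camera each confused them with the wax block, so each rests on the other camera.

**Disagreement on the green button:** its contact range was about 72 mm down to 66 mm, against the stated 68 mm down to 62 mm. The cameras also put its top high, at about 75 mm. The 6 mm travel and about 5 N near the bottom match a full press, so I took it as one. I could not read the joint directly to confirm it.

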